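# Pin the sample slide at its measuring station with the ball-lock pin

## Task

Bring the sample carriage along its slide, toward the robot, all the way against the end stop, so that the hole in its tongue lines up with the holes of the bracket. Then take the ball-lock pin out of its stowage block by holding its red thumb button in, push it from the left right through bracket and tongue until its shoulder is home against the bracket, and let the button spring out so that the pin is locked in. Leave the other things on the table where they are.

Things in the scene. Friction and masses are not known exactly. Their poses are not given: they have to be found in the camera images.
- slide: Sample slide, bolted down: black base 100 x 270 x 12 mm, guide rods along its y. Origin: centre of its underside. y points along the rods to the end stop, toward the robot (within 12 degrees), x to the robot's left, z up. At its +y end a bracket: two upright aluminium ears, 10 mm thick along x, 40 mm wide, tops 70 mm above the table, with a 16 mm slot for the tongue.
- lock_hole (a point): Mouth of the bracket's hole on the robot's left, in the left ear's outer face, 52 mm above the table. Same axes as the slide: x points out of the hole, so the pin goes in along -x. A 13.5 mm hole runs through the left ear (0 to 10 mm deep) and the right ear (26 to 36 mm); the tongue's hole lies between. Open space on both sides.
- carriage (a joint): How far the carriage stands from its end stop, in m: 0 = against the stop, all holes in line; at most 0.09. It moves along the slide's y with about 3 N friction and stays where left. It is a black block 90 x 84 mm, top 46 mm above the table, with a round brass-collared sample mount on it (49 mm across, top 96 mm above the table) and a 12 mm thick tongue with a 13.5 mm hole.
- carriage_knob (a point): Point on the axis of the carriage's upright black grip knob, 68 mm above the table. The knob is 22 mm in diameter from 56 to 82 mm above the table, at the carriage's end away from the bracket, 54 mm behind the sample mount's centre. It moves with the carriage. Same axes as the slide.
- stow_block: Stowage block for the pin, bolted down: aluminium, 36 mm thick along its x, 44 mm wide, top 72 mm above the table, on a black foot 60 x 84 x 8 mm. Origin: centre of its underside. A 13.5 mm hole runs right through along x, 52 mm above the table, at y = 0. At the start the pin is locked in it, its knob on the -x side.
- pin: Ball-lock pin, 117 mm long, about 0.2 kg, level. Origin: on its axis at the shoulder that seats on a hole's mouth; x along the axis to the tip. Shank 12 mm in diameter from x = 0 to 48 mm, then a taper to the tip. Behind: flange 26 mm in diameter (0 to -6 mm), neck 14 mm (to -34 mm), black knob 60 mm (-34 to -50 mm), red button 48 mm. It may hang up to 4 degrees off level in a hole.
- pin_knob (a point): Point on the pin's axis, x = -44.5 mm: midway between the knob's front face and the face of the fully pressed button. Same axes as the pin. A gripper pointing down can pinch knob and button along the pin's axis, one finger above the neck in front of the knob, the other on the button: that grips the pin and holds the button in.
- pin_tip (a point): The pin's tip, on its axis at x = +55 mm; it tapers from 12 to 6 mm in diameter over its last 7 mm. The two lock balls sit in the shank 10 to 18 mm behind the tip.
- button (a joint): How far the pin's flat red button is pressed in, in m: 0 = out (its face at the pin's x = -62 mm), 0.007 = fully in (-55 mm). Its spring takes about 5 N at first, 12 N at the end. At 0 the two balls stand 3.5 mm out of the shank and the pin can neither enter nor leave a hole; from about 0.0063 they are flush. The button springs out by itself.
- spirit_level: Bystander, not to be disturbed: orange spirit level standing on its edge, 215 mm long (its y), 22 mm wide, 40 mm high. It lies beside the big black instrument that fills the table to the right of about y = -0.33 m, its slanted head up to 0.6 m high. Origin: centre of its underside.
- screwdriver: Bystander, not to be disturbed: red-handled screwdriver lying down, 168 mm long (its y), 24 mm thick. Origin: centre of its underside.
- tape: Bystander, not to be disturbed: roll of black tape lying flat, 62 mm across, 19 mm high. Origin: centre of its underside.
- bottle: Bystander, not to be disturbed: small black screw-capped bottle, 31 mm across, 52 mm high. It stands left of a monitor whose screen fills the space from about y = 0.03 to 0.45 m, beyond x = 0.52 m. Origin: centre of its underside.
- dish: Bystander, not to be disturbed: flat dish with a dark wafer, 109 mm across, 12 mm high. Origin: centre of its underside.

How it is judged (in metres and radians):
On the way, in this order (a step that is already met when the one before it is completed fails the run):
1. the carriage stands against its end stop (within 2 mm) (value of joint carriage below 0.002 m), for 0.2 s.
2. the pin is pushed through the bracket's hole from the left with its button held in (x of pin_tip in the frame of lock_hole below -0.035 m and value of joint button above 0.005 m and y of pin in the frame of lock_hole between -0.003 and 0.003 m and z of pin in the frame of lock_hole between -0.003 and 0.003 m), for 0.1 s.
At the end, for the whole second after the job is handed in: Carriage within 3 mm of its stop; pin through both ears and the tongue from the left, shoulder within 5 mm of the front ear, axis within 3 mm and 5 degrees of the hole's; button sprung out again (pressed under 1.5 mm), so the pin is locked; at rest and released (value of joint carriage below 0.003 m and x of pin in the frame of lock_hole between -0.002 and 0.005 m and x of pin_tip in the frame of lock_hole below -0.045 m and y of pin in the frame of lock_hole between -0.003 and 0.003 m and z of pin in the frame of lock_hole between -0.003 and 0.003 m and angle between the x axis of pin and the x axis of lock_hole, either way round below 0.09 rad and value of joint button below 0.0015 m and linear speed of pin below 0.02 m/s); the robot touches nothing.
It fails at once if a bystander on the table is shifted by more than 3 cm (distance of any of spirit_level, screwdriver, tape, bottle, dish from where it was at the start of the episode above 0.03 m).
It also fails if it takes over 64 s, if anything falls off the work surface, if the arm or the gripper's body presses on something with over 40 N, if the wrist force passes 120 N, or if a joint passes its speed limit or range.

## Robot

A 6-joint arm with a two-finger parallel gripper is mounted at the origin on a cart in front of the work surface, level with it; the furniture and walls round the work are solid. World frame = base frame: x ahead of the robot, y to its left, z up, the work surface at z = 0. Lengths are in mm, angles in rad, forces in N, time in s.
With the tool pointing down it reaches from about 350 to 975 mm from the base axis. Payload 7.1 kg.
Tool frame: the origin (TCP) lies between the finger pads; the fingertips stand 17 mm ahead of it and the grasp point (between the pads) lies 2 mm behind it; z points along the fingers, y is the line along which they close (so a half turn about z gives the same grasp; the last joint's range is limited). The gripper opens to 88 mm and grips with 3 to 60 N. Pads are 20 mm wide; open, the fingers measure 115 mm over their backs; the gripper's body (75 mm by 178 mm) begins 61 mm behind the grasp point.
Start: joints at [-1.24, 0.423, 1.63, -0, 1.089, -0.019], TCP at [214.21, -587.128, 239.675] pointing down, gripper open.
Joint ranges: [-3, 3], [-0.9, 2.11], [0.09, 2.58], [-1.31, 4.45], [0.11, 2.69], [-2.54, 2.54]. Speed limits (rad/s): [2.39, 2.39, 3.01, 3.14, 3.14, 3.14].

## Interface

Orientations are given as a rotation vector (axis times angle).
In Python, from workcell import ctrl gives the robot as it stands.
- The arm moves only by the tool shift_gripper, called as name(argument=value, ...) on one line, values as JSON. Schema: {"type":"object","properties":{"deltas":{"type":"array","items":{"type":"number"},"minItems":6,"maxItems":30},"jaw":{"type":"number"},"only":{"type":"string"},"quiet":{"type":"boolean"},"lines":{"type":"string"}},"required":["deltas"],"additionalProperties":false}. deltas is one flat list of numbers that holds 1 to 5 rows one after another, with no inner brackets; each row has 6 numbers: dx, dy, dz in fractions of the full range, 1 being 800 mm, then a rotation vector rx, ry, rz in shares of 2 rad (1.0 is 2 rad); each row shifts and turns the commanded pose from where the row before left it, along the tool's axes as they then stand; what a row does not reach is not made up. A row lasts 1/12 s, in which the tool goes at most 41.7 mm and 0.125 rad, less where a joint would pass 70% of its speed; a pose out of reach is approached as far as the arm can. jaw is the finger opening in mm, set as the call begins (left out keeps the last). The fingers move at their own pace and stop on an object; the grip force is fixed at half the most. Time passes only in rows, so rows that do not move let the fingers close. The tool returns the time, the measured TCP pose, the force, the opening and the grip force at its end. only (a regular expression) keeps the lines of the reply that match it, lines (a string "A,B") keeps lines A to B, and quiet returns only ok. No shift or turn number may pass 1 either way. Input that does not fit is refused with a message, and nothing moves.
- ctrl.get_obs(): the state, without advancing time (a new reading comes with each control period).
- ctrl.get_image(name): name is "scene" or "top"; returns a dict with "img" (480x640x3 uint8, red, green, blue), "fx", "fy", "cx", "cy" (pixels), "R" (3x3) and "t" (3): a world point X has camera coordinates R X + t. Camera axes: x right, y down, z forward; pixel columns grow to the right and rows downward; lengths in mm; the calibration is good to about 2 mm. A picture is of the moment at which its call begins. There is no depth.
- ctrl.close_job(): hands the job in; it is judged then, once.
The state is a dict: "t": time; "qpos": joint angles; "qvel": joint speeds; "joint_torque": joint torques, N m; "ee_pos": TCP position; "orientation": TCP orientation; "ft_force": force on the tool from outside, world axes, zero at the start; "moment": the same for the moment, N m; "width": finger opening in mm; "grasp_force": force on a finger pad.
Only numpy, scipy, OpenCV 4.12 (cv2) and the standard library are available. Lean on these libraries where they do the work, as an engineer would, in place of code of your own. Each camera call takes 0.05 s, during which the arm holds its last target. There are 200 camera calls.

## Working session

There is one attempt and no reset: what is moved stays moved. The work goes in short steps, Python scripts to look and compute and a tool call to move; the robot and the scene stay as the last step left them, time stands still between calls to the robot, and variables do not carry over. Pictures are saved under pics/ and viewed, at most 10 in all, crops included, and the job is handed in when it is done.

```bash
ls; mkdir -p pics
```

Run:
```python
from workcell import ctrl
import cv2,numpy as np
for n in("scene","top"):
    d=ctrl.get_image(n); cv2.imwrite(f"pics/{n}0.png",d["img"][:,:,::-1]); print(n,d["fx"],d["fy"],d["cx"],d["cy"],np.round(d["R"],4).tolist(),np.round(d["t"],1).tolist(), (-np.array(d["R"]).T@d["t"]).round())
o=ctrl.get_obs(); print(o["t"],o["ee_pos"],o["orientation"],o["width"])
```

```text
pics
workcell.py
scene 450.1543408581269 450.1543408581269 313.6125598087975 242.05173211146217 [[-0.815, -0.5794, -0.0031], [-0.5087, 0.718, -0.4752], [0.2775, -0.3857, -0.8799]] [430.4, 262.9, 854.7] [247. 390. 878.]
top 450.0122093009942 450.0122093009942 329.4382918484549 243.4172578133139 [[-0.026, -0.9995, -0.0169], [-0.9921, 0.0279, -0.1221], [0.1225, 0.0136, -0.9924]] [47.4, 509.7, 1075.7] [ 375.   19. 1131.]
0.1 [ 214.0585276 -586.6908517  238.9990046] [-3.09234425e+00 -5.46382927e-01  3.37976298e-04] 87.79075322298614
```

View pics/scene0.png

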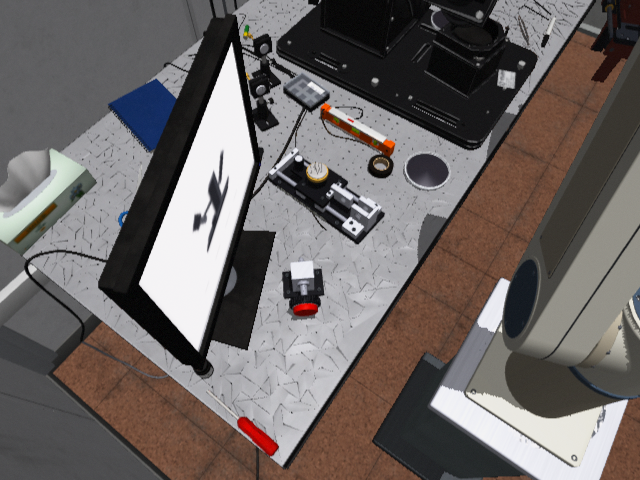

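View pics/top0.png

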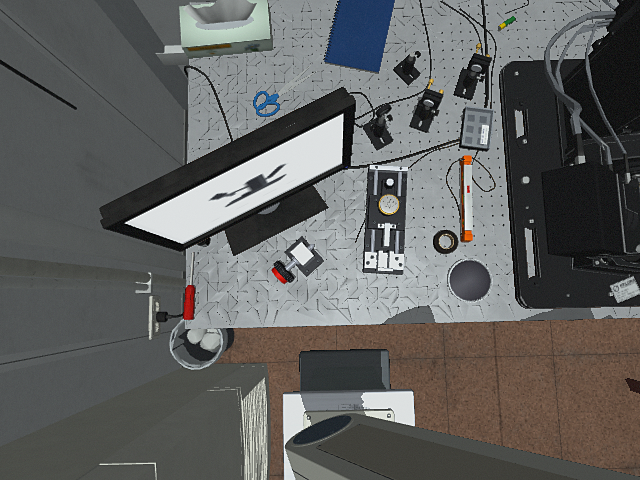

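The scene view shows the slide around (325,195), the sample mount at (317,172), the bracket near (362,215), the stow block at (302,270) and the red button at (305,309). In the top view the slide is at (386,220), the mount at (389,205), the carriage knob at about (389,183), the bracket at (385,260), the block at (303,254) and the pin knob at (283,271). I'll zoom in to get exact pixels.

Run:
```python
import cv2,numpy as np
t=cv2.imread("pics/top0.png");s=cv2.imread("pics/scene0.png")
a=cv2.resize(t[155:285,260:420],None,fx=5,fy=5,interpolation=cv2.INTER_CUBIC)[:, :]
a=cv2.resize(t[160:280,262:422],(800,600),interpolation=cv2.INTER_CUBIC)
b=cv2.resize(s[145:325,265:395],(433*1,600),interpolation=cv2.INTER_CUBIC)
for i in range(0,160,20): cv2.putText(a,str(262+i),(i*5,10),0,.35,(0,255,255)); cv2.line(a,(i*5,0),(i*5,600),(0,255,255),1) if 0 else None
cv2.imwrite("pics/topz.png",a)
b=cv2.resize(s[145:325,265:395],(578,800))[:600] if 0 else cv2.resize(s[145:325,255:395],(467,600),interpolation=cv2.INTER_CUBIC)
cv2.imwrite("pics/scenez.png",b)
```

```text
(no output)
```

View pics/topz.png

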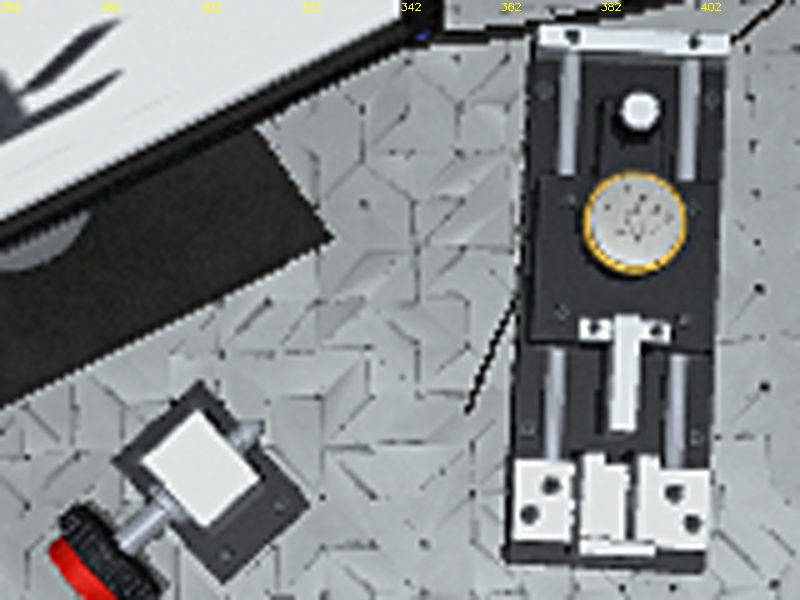

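View pics/scenez.png

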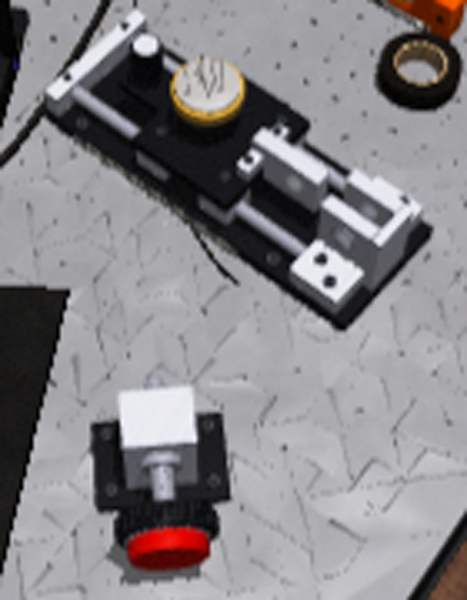

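Create h.py:
```python
import numpy as np,cv2
C={"scene":(450.154,313.613,242.052,np.array([[-0.815,-0.5794,-0.0031],[-0.5087,0.718,-0.4752],[0.2775,-0.3857,-0.8799]]),np.array([430.4,262.9,854.7])),
"top":(450.012,329.438,243.417,np.array([[-0.026,-0.9995,-0.0169],[-0.9921,0.0279,-0.1221],[0.1225,0.0136,-0.9924]]),np.array([47.4,509.7,1075.7]))}
def cast(n,u,v,z):
    f,cx,cy,R,t=C[n]; o=-R.T@t; d=R.T@np.array([(u-cx)/f,(v-cy)/f,1]); return (o+d*(z-o[2])/d[2])[:2]
def proj(n,X):
    f,cx,cy,R,t=C[n]; p=R@np.asarray(X,float)+t; return f*p[0]/p[2]+cx,f*p[1]/p[2]+cy
def T(X,Y): return ("top",262+(X+.5)/5-.5,160+(Y+.5)/5-.5)
def S(X,Y): return ("scene",255+(X+.5)/3.336-.5,145+(Y+.5)/3.333-.5)
```

Run:
```python
from h import *
pr=lambda k,p:print(k,np.round(p,1).tolist())
def quad(k,F,pts,z):
    P=np.array([cast(*F(*p),z) for p in pts]); pr(k+" c",P.mean(0)); pr("  sides",np.linalg.norm(np.roll(P,-1,0)-P,axis=1))
    for i in (0,1):
        d=P[(i+1)%4]-P[i]+P[(i+2)%4]-P[(i+3)%4]; print("  dir",np.degrees(np.arctan2(d[1],d[0])).round(1))
quad("block top T",T,[(200,410),(260,470),(205,530),(143,463)],72)
quad("block top S",S,[(118,393),(192,387),(197,443),(123,449)],72)
quad("foot T",T,[(203,380),(310,505),(222,582),(113,460)],8)
quad("foot S",S,[(90,424),(222,412),(230,497),(97,510)],8)
quad("base T",T,[(525,45),(725,55),(703,572),(503,560)],12)
for n in("top","scene"):
    im=cv2.imread(f"pics/{n}0.png"); hsv=cv2.cvtColor(im,cv2.COLOR_BGR2HSV)
    m=cv2.inRange(hsv,(15,110,90),(32,255,255))
    x0,x1,y0,y1=(370,410,190,225) if n=="top" else (295,340,150,195)
    ys,xs=np.nonzero(m[y0:y1,x0:x1]); h=cv2.convexHull(np.c_[xs+x0,ys+y0]); e=cv2.fitEllipse(h); print(n,"mount",e,cast(n,*e[0],92))
pr("knobT",cast(*T(640,111),82)); pr("knobS",cast(*S(146,46),82))
pr("mountT",cast(*T(635,221),96)); pr("mountS",cast(*S(208,88),96))
for p in[(343,320),(45,108),(432,228)]: pr("baseS",cast(*S(*p),12))
```

```text
block top T c [484.2, 98.6]
  sides [40.5, 38.4, 43.5, 36.8]
  dir -137.6
  dir 134.0
block top S c [484.3, 101.2]
  sides [44.2, 36.6, 43.4, 36.5]
  dir -139.6
  dir 130.8
foot T c [484.0, 98.6]
  sides [83.3, 58.3, 82.5, 60.5]
  dir -140.2
  dir 130.1
foot S c [484.6, 101.0]
  sides [84.4, 58.3, 82.7, 58.7]
  dir -138.8
  dir 130.7
base T c [567.4, -105.9]
  sides [101.9, 263.7, 99.1, 263.3]
  dir -94.9
  dir 175.3
top mount ((388.50677490234375, 204.03851318359375), (20.296932220458984, 20.6875), 78.93299865722656) [ 592.46513911 -108.17425709]
scene mount ((316.868896484375, 171.41543579101562), (19.32222557067871, 22.156471252441406), 93.54293060302734) [ 590.45383855 -100.40551236]
knobT [648.4, -114.3]
knobS [649.2, -112.2]
mountT [592.2, -107.9]
mountS [589.0, -98.9]
baseS [444.2, -47.8]
baseS [710.2, -70.0]
baseS [433.5, -142.6]
```

The rows are not in the units I measure in: shifts go in shares of 800 mm and turns go in shares of 2 rad. I convert before sending: 0.108 rad / 2 = 0.054.

shift_gripper(deltas=[0,0,0,0,0,0.054,0,0,0,0,0,0.054,0,0,0,0,0,0.054,0,0,0,0,0,0.0545], jaw=60)

```text
t: 0.43
ee_pos: [214.1, -586.8, 239.2]
orientation: [-3.138, 0.139, 0.001]
ft_force: [0.9, 0.2, 0.2]
width: 64.8
grasp_force: 0.0
```

shift_gripper(deltas=[0.01,-0.0463,0,0,0,0,0.01,-0.0463,0,0,0,0,0.01,-0.0463,0,0,0,0,0.01,-0.0463,0,0,0,0])

```text
t: 0.77
ee_pos: [258.3, -440.5, 239.1]
orientation: [-3.138, 0.132, 0.001]
ft_force: [0.9, 0.3, 0.2]
width: 60.1
grasp_force: 0.0
```

shift_gripper(deltas=[0.01,-0.0463,0,0,0,0,0.01,-0.0463,0,0,0,0,0.01,-0.0463,0,0,0,0,0.01,-0.0463,0,0,0,0])

```text
t: 1.1
ee_pos: [302.5, -295.6, 239.5]
orientation: [-3.139, 0.132, 0.0]
ft_force: [0.4, -0.3, 0.9]
width: 60.0
grasp_force: 0.0
```

shift_gripper(deltas=[0.0213,-0.04,0,0,0,0,0.0213,-0.04,0,0,0,0,0.0213,-0.04,0,0,0,0])

```text
t: 1.35
ee_pos: [361.7, -204.4, 239.8]
orientation: [3.139, -0.131, 0.0]
ft_force: [1.2, 0.3, 0.4]
width: 60.0
grasp_force: 0.0
```

shift_gripper(deltas=[0.0213,-0.04,0,0,0,0,0.0213,-0.04,0,0,0,0,0.0213,-0.04,0,0,0,0,0,0,0,0,0,0])

```text
t: 1.68
ee_pos: [422.7, -110.6, 239.8]
orientation: [-3.138, 0.123, -0.002]
ft_force: [-0.4, -0.5, 0.6]
width: 59.9
grasp_force: 0.0
```

To row units: 37.6 mm / 800 = 0.047, -2.7 mm / 800 = -0.0034.

shift_gripper(deltas=[0.047,-0.0034,0,0,0,0,0.047,-0.0034,0,0,0,0,0.047,-0.0034,0,0,0,0])

```text
t: 1.93
ee_pos: [534.2, -115.7, 239.6]
orientation: [3.139, -0.13, -0.001]
ft_force: [-0.7, -0.6, 0.7]
width: 60.3
grasp_force: 0.0
```

shift_gripper(deltas=[0.047,-0.0034,0,0,0,0,0.047,-0.0034,0,0,0,0,0.047,-0.0034,0,0,0,0,0,0,0,0,0,0])

```text
t: 2.27
ee_pos: [651.7, -117.7, 238.9]
orientation: [3.139, -0.13, 0.005]
ft_force: [-1.2, -0.3, 0.1]
width: 60.6
grasp_force: 0.0
```

shift_gripper(deltas=[0,0,0.045,0,0,0,0,0,0.045,0,0,0,0,0,0.045,0,0,0,0,0,0,0,0,0])

```text
t: 2.6
ee_pos: [640.6, -116.6, 124.3]
orientation: [-3.137, 0.131, 0.02]
ft_force: [-1.5, -0.1, -1.9]
width: 60.1
grasp_force: 0.0
```

Run:
```python
from workcell import ctrl
import cv2
from h import *
for n in("scene","top"):
    d=ctrl.get_image(n)["img"][:,:,::-1]; cv2.imwrite(f"pics/{n}1.png",d)
a=cv2.imread("pics/scene1.png")[90:270,230:400]; b=cv2.imread("pics/top1.png")[150:285,340:440]
a=cv2.resize(a,(425,450),interpolation=cv2.INTER_CUBIC); b=cv2.resize(b,(333,450),interpolation=cv2.INTER_CUBIC)
cv2.imwrite("pics/m1.png",np.hstack([a,b]))
```

```text
(no output)
```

View pics/m1.png

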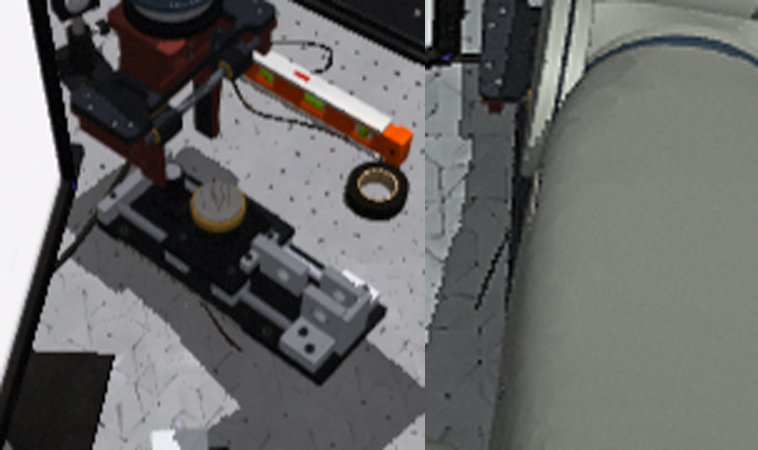

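The fingers straddle the knob, which is at about (174,170) in the left crop. TCP x is about 8 mm short, so I'll correct that and go down.

To row units: 8 mm / 800 = 0.01, -3 mm / 800 = -0.0038.

shift_gripper(deltas=[0.01,-0.0038,0,0,0,0,0,0,0,0,0,0])

```text
t: 2.87
ee_pos: [657.6, -115.2, 134.9]
orientation: [3.138, -0.131, 0.009]
ft_force: [0.1, -1.0, 0.1]
width: 60.1
grasp_force: 0.0
```

shift_gripper(deltas=[0,0,0.0288,0,0,0,0,0,0.0288,0,0,0,0,0,0,0,0,0])

```text
t: 3.12
ee_pos: [653.6, -114.6, 84.3]
orientation: [-3.139, 0.13, 0.004]
ft_force: [-0.5, 0.7, 0.3]
width: 59.9
grasp_force: 0.0
```

To row units: 8 mm / 800 = 0.01, -4 mm / 800 = -0.005.

shift_gripper(deltas=[-0.005,0,0.01,0,0,0,0,0,0,0,0,0,0,0,0,0,0,0])

```text
t: 3.37
ee_pos: [651.1, -114.7, 79.0]
orientation: [3.139, -0.131, 0.002]
ft_force: [0.1, 0.3, 0.1]
width: 59.7
grasp_force: 0.0
```

shift_gripper(deltas=[0,0,0,0,0,0,0,0,0,0,0,0,0,0,0,0,0,0,0,0,0,0,0,0,0,0,0,0,0,0], jaw=12)

```text
t: 3.78
ee_pos: [650.7, -114.6, 78.0]
orientation: [3.139, -0.131, 0.001]
ft_force: [-0.0, 0.5, 0.7]
width: 29.9
grasp_force: 0.0
```

shift_gripper(deltas=[0,0,0,0,0,0,0,0,0,0,0,0,0,0,0,0,0,0,0,0,0,0,0,0,0,0,0,0,0,0], jaw=12)

```text
t: 4.2
ee_pos: [650.7, -114.0, 77.8]
orientation: [-3.138, 0.131, -0.0]
ft_force: [0.3, 5.5, 1.7]
width: 21.0
grasp_force: 30.0
```

To row units: -12 mm / 800 = -0.015.

shift_gripper(deltas=[-0.015,0,0,0,0,0,-0.015,0,0,0,0,0,-0.015,0,0,0,0,0,-0.015,0,0,0,0,0])

```text
t: 4.53
ee_pos: [603.6, -109.9, 77.8]
orientation: [-3.138, 0.131, -0.004]
ft_force: [5.8, 5.9, -2.6]
width: 20.9
grasp_force: 30.0
```

shift_gripper(deltas=[-0.0063,0,0,0,0,0,-0.0063,0,0,0,0,0,0,0,0,0,0,0])

```text
t: 4.78
ee_pos: [598.9, -109.6, 78.1]
orientation: [3.138, -0.132, 0.022]
ft_force: [21.6, 8.0, -19.4]
width: 21.2
grasp_force: 30.0
```

To row units: -4 mm / 800 = -0.005.

shift_gripper(deltas=[-0.005,0,0,0,0,0,-0.005,0,0,0,0,0,0,0,0,0,0,0])

```text
t: 5.03
ee_pos: [594.8, -109.2, 78.8]
orientation: [3.138, -0.131, 0.034]
ft_force: [31.7, 7.3, -23.3]
width: 20.9
grasp_force: 30.0
```

shift_gripper(deltas=[-0.005,0,0,0,0,0,0,0,0,0,0,0])

```text
t: 5.2
ee_pos: [591.7, -109.0, 79.2]
orientation: [3.137, -0.131, 0.036]
ft_force: [33.3, 8.2, -22.8]
width: 21.4
grasp_force: 30.0
```

shift_gripper(deltas=[0,0,0,0,0,0,0,0,0,0,0,0,0,0,0,0,0,0], jaw=60)

```text
t: 5.45
ee_pos: [580.4, -109.0, 77.4]
orientation: [3.138, -0.13, -0.002]
ft_force: [-0.4, 0.5, -0.4]
width: 38.2
grasp_force: 0.0
```

shift_gripper(deltas=[0,0,0,0,0,0,0,0,-0.025,0,0,0,0,0,-0.0438,0,0,0,0,0,-0.0438,0,0,0,0,0,-0.0438,0,0,0])

```text
t: 5.87
ee_pos: [579.8, -109.0, 203.6]
orientation: [3.139, -0.131, -0.003]
ft_force: [0.8, 0.3, -0.0]
width: 59.6
grasp_force: 0.0
```

shift_gripper(deltas=[-0.0463,0.0038,-0.025,0,0,0,-0.0463,0.0038,-0.0125,0,0,0,-0.0463,0.0038,0,0,0,0,-0.0463,0.0038,0,0,0,0])

```text
t: 6.2
ee_pos: [431.0, -108.6, 233.1]
orientation: [3.138, -0.131, 0.002]
ft_force: [-0.2, -0.2, 0.6]
width: 60.1
grasp_force: 0.0
```

shift_gripper(deltas=[-0.0038,-0.045,0,0,0,-0.056,-0.0038,-0.045,0,0,0,-0.056,-0.0038,-0.045,0,0,0,-0.056])

```text
t: 6.45
ee_pos: [420.2, -1.1, 232.9]
orientation: [3.116, 0.399, 0.002]
ft_force: [0.9, -0.1, -0.2]
width: 60.1
grasp_force: 0.0
```

Run:
```python
from workcell import ctrl
o=ctrl.get_obs();print(o["qpos"])
```

```text
[-3.08270874e-02  1.25917493e-01  2.06692673e+00 -2.72845246e-04
  9.47506025e-01  1.28537228e+00]
```

To row units: -0.1125 rad / 2 = -0.0563.

shift_gripper(deltas=[0,0,0,0,0,-0.0563,0,0,0,0,0,-0.0563,0,0,0,0,0,-0.0563,0,0,0,0,0,-0.0563], jaw=42)

```text
t: 6.78
ee_pos: [420.1, -1.1, 232.5]
orientation: [2.946, 1.09, -0.001]
ft_force: [0.1, -0.8, 0.9]
width: 42.1
grasp_force: 0.0
```

shift_gripper(deltas=[0.035,-0.0313,0,0,0,0,0.035,-0.0313,0,0,0,0,0.035,-0.0313,0,0,0,0,0.035,-0.0313,0,0,0,0,0,0,0,0,0,0])

```text
t: 7.2
ee_pos: [442.4, 152.0, 232.8]
orientation: [-2.947, -1.086, -0.003]
ft_force: [-0.1, 0.8, 0.5]
width: 42.0
grasp_force: 0.0
```

Run:
```python
from workcell import ctrl
import cv2
from h import *
for n in("scene","top"):
    d=ctrl.get_image(n)["img"][:,:,::-1]; cv2.imwrite(f"pics/{n}2.png",d)
a=cv2.imread("pics/scene2.png")[150:250,260:390]; b=cv2.imread("pics/top2.png")[180:280,355:415]
a=cv2.resize(a,None,fx=6,fy=6,interpolation=cv2.INTER_CUBIC); cv2.imwrite("pics/a2.png",a)
b=cv2.resize(b,(360,600),interpolation=cv2.INTER_CUBIC); cv2.imwrite("pics/b2.png",b)
for n in("scene","top"):
    im=cv2.imread(f"pics/{n}0.png"); hsv=cv2.cvtColor(im,cv2.COLOR_BGR2HSV)
    m=cv2.inRange(hsv,(0,150,90),(8,255,255))|cv2.inRange(hsv,(172,150,90),(180,255,255))
    x0,x1,y0,y1=(265,300,255,290) if n=="top" else (285,325,295,322)
    q=np.argwhere(m[y0:y1,x0:x1])[:,::-1]+[x0,y0]; e=cv2.fitEllipse(cv2.convexHull(q)); print(n,"red",e)
    d=np.array([.648,-.762]); c=np.array([484.3,99.8])
    for k in(-80,-68): print("  pred face",k,np.round(proj(n,[*(c+k*d),52]),1))
```

```text
scene red ((305.5546875, 308.6870422363281), (12.74112606048584, 25.237573623657227), 86.2873764038086)
  pred face -80 [305.6 311.4]
  pred face -68 [305.2 305.6]
top red ((278.9232482910156, 274.940185546875), (6.938819408416748, 20.391494750976562), 138.7245635986328)
  pred face -80 [277.1 276.3]
  pred face -68 [280.9 272.9]
```

View pics/a2.png

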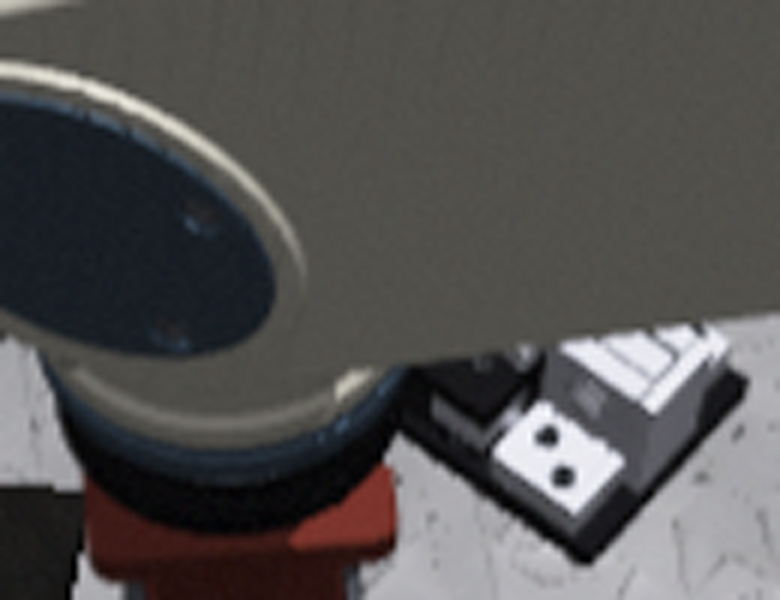

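View pics/b2.png

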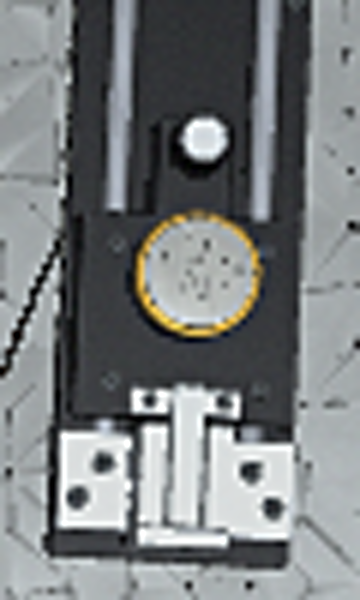

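The carriage is at its stop, with the tongue between the ears. In the scene crop the hole's mouth is at (590,397). In the top crop the left ear's top spans x 139–165 and y 427–522, and the tongue is centred at x=188.

Run:
```python
from h import *
B=lambda X,Y:("top",355+(X+.5)/6-.5,180+(Y+.5)/6-.5)
A=lambda X,Y:("scene",260+(X+.5)/6-.5,150+(Y+.5)/6-.5)
pr=lambda k,p:print(k,np.round(p,1).tolist())
pr("hole S",cast(*A(590,397),52))
pr("ear outer mid T",cast(*B(139,474),70)); pr("ear top centreline",cast(*B(152,474),70))
pr("ear ends",[*cast(*B(155,427),70),*cast(*B(149,522),70)])
pr("tongue ctr T",cast(*B(188,474),70)); pr("knobT",cast(*B(204,138),82));pr("mount",cast(*B(198,273),94))
pr("base near L/R T",[*cast(*B(47,553),12),*cast(*B(287,566),12)])
im=cv2.imread("pics/scene2.png",0)[208:226,346:370]; print(im)
```

```text
hole S [467.4, -79.6]
ear outer mid T [466.8, -80.0]
ear top centreline [466.6, -85.1]
ear ends [485.2, -87.0, 447.8, -83.2]
tongue ctr T [466.3, -99.3]
knobT [598.1, -109.7]
mount [542.3, -103.7]
base near L/R T [440.1, -46.1, 432.0, -144.9]
[[104 152 114  80  53  76  78 127 197 225 234 235 235 236 226 195 198 219
  232 233 233 231 232 231]
 [ 80 133 100  62  25  74  78  78 103 162 210 233 234 234 234 234 197 186
  207 230 233 233 233 233]
 [ 88  91  71  30  21  74  76  78  77  77 129 197 232 234 235 233 234 210
  185 207 222 233 234 233]
 [ 71  67  30   7  29  74  79  78  77  77  76 100 188 223 234 234 233 233
  222 206 188 207 232 233]
 [ 20  16   7  11  44  76  76  79  79  76  77  83  79 156 206 232 233 232
  233 234 210 186 209 204]
 [ 17  10   8   9  54  76  77  76  73  73  87  85 104  82 126 196 224 233
  234 233 234 222 189 177]
 [  7  25  13  16  57  76  77  79  66  78  97 100 116 104  79 101 159 209
  232 233 233 226 191 226]
 [ 35  41  16  18  64  77  78  79  72  89 106 120 113 114 106  81  77 127
  196 222 225 187 202 234]
 [ 63  44  18  53  95  86  79  78  78  83 109 122
[... 261 characters left out ...]
84 236 236 237 237 201 191 119  86  78  71  93  96  78  74  75  74
   76  77  79  81  76  95]
 [209 236 237 237 219 198 209 234 204 185 106  77  77  76  79  78  76  77
   77  76  78  79  86  93]
 [234 237 237 209 139  66 123 221 235 235 196 111  83  78  77  77  77  75
   76  74  79  80  88  94]
 [237 236 236 123  61  38  61 195 233 235 235 197 122  93  79  78  79  78
   77  75  77  79  93  94]
 [236 236 234 129  57  54  58 213 233 235 234 235 204 188 157  94  77  77
   78  78  80  79  94  93]
 [236 235 235 204 179 144 172 232 234 235 234 236 236 235 224 129  91  80
   78  79  79  81  93  93]
 [235 234 235 236 236 221 234 234 234 235 235 235 234 235 235 198 186 112
   79  80  80  83  94  95]]
```

To row units: 25 mm / 800 = 0.0313, -2 mm / 800 = -0.0025.

shift_gripper(deltas=[-0.0025,0.0025,0.0313,0,0,0,0,0,0.0313,0,0,0,0,0,0.0313,0,0,0,0,0,0.0313,0,0,0,0,0,0,0,0,0], jaw=41)

```text
t: 7.72
ee_pos: [438.1, 142.2, 129.0]
orientation: [-2.95, -1.079, 0.012]
ft_force: [-0.9, -0.5, -0.5]
width: 40.8
grasp_force: 0.0
```

shift_gripper(deltas=[0,0,0,0,0,0,0,0,0,0,0,0])

```text
t: 7.88
ee_pos: [441.8, 144.0, 133.4]
orientation: [2.95, 1.08, 0.001]
ft_force: [-0.9, -0.3, 0.0]
width: 41.0
grasp_force: 0.0
```

To row units: 10 mm / 800 = 0.0125, -3.8 mm / 800 = -0.0048.

shift_gripper(deltas=[0.0046,-0.0048,0.0125,0,0,0,0,0,0.0125,0,0,0,0,0,0.0125,0,0,0,0,0,0.0063,0,0,0,0,0,0,0,0,0])

```text
t: 8.3
ee_pos: [440.7, 149.8, 96.1]
orientation: [-2.949, -1.082, 0.004]
ft_force: [-0.7, -0.3, -0.0]
width: 40.9
grasp_force: 0.0
```

shift_gripper(deltas=[0,0,0,0,0,0,0,0,0,0,0,0])

```text
t: 8.47
ee_pos: [441.8, 150.1, 97.4]
orientation: [2.95, 1.082, -0.0]
ft_force: [0.5, 0.5, -0.5]
width: 40.9
grasp_force: 0.0
```

To row units: 6.5 mm / 800 = 0.0081, 6 mm / 800 = 0.0075.

shift_gripper(deltas=[0,0.0006,0.0075,0,0,0,0,0,0.0075,0,0,0,0,0,0.0081,0,0,0,0,0,0,0,0,0,0,0,0,0,0,0])

```text
t: 8.88
ee_pos: [441.6, 149.5, 78.3]
orientation: [-2.95, -1.081, 0.002]
ft_force: [-0.7, -0.3, -0.5]
width: 41.1
grasp_force: 0.0
```

Run:
```python
from workcell import ctrl
import cv2
d=ctrl.get_image("scene")["img"][:,:,::-1]
cv2.imwrite("pics/g.png",cv2.resize(d[230:330,250:360],None,fx=5,fy=5,interpolation=cv2.INTER_CUBIC))
```

```text
(no output)
```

View pics/g.png

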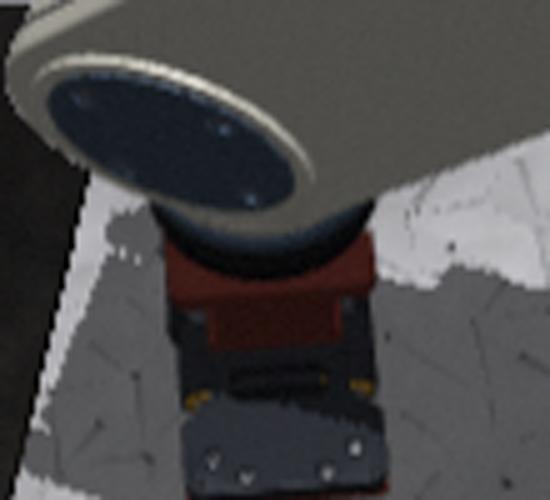

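The gripper hides the pin in this view, so I'll close and judge by the width (21 mm expected with the button fully in).

shift_gripper(deltas=[0,0,0,0,0,0,0,0,0,0,0,0,0,0,0,0,0,0,0,0,0,0,0,0,0,0,0,0,0,0], jaw=15)

```text
t: 9.35
ee_pos: [441.9, 149.7, 79.0]
orientation: [-2.95, -1.081, 0.0]
ft_force: [-0.6, 1.9, -1.0]
width: 20.4
grasp_force: 29.7
```

shift_gripper(deltas=[0,0,0,0,0,0,0,0,0,0,0,0,0,0,0,0,0,0])

```text
t: 9.6
ee_pos: [441.9, 149.7, 79.0]
orientation: [-2.95, -1.081, 0.0]
ft_force: [-1.5, 1.9, -1.3]
width: 20.8
grasp_force: 29.7
```

To row units: -6 mm / 800 = -0.0075, -4 mm / 800 = -0.005.

shift_gripper(deltas=[0,-0.005,0,0,0,0,0,-0.0075,0,0,0,0,0,0,0,0,0,0])

```text
t: 9.85
ee_pos: [434.8, 157.7, 78.8]
orientation: [-2.949, -1.082, 0.001]
ft_force: [-0.6, 0.7, -2.8]
width: 20.8
grasp_force: 29.6
```

shift_gripper(deltas=[0,-0.0125,0,0,0,0,0,-0.0125,0,0,0,0,0,0,0,0,0,0])

```text
t: 10.1
ee_pos: [421.0, 173.5, 78.8]
orientation: [-2.949, -1.083, 0.002]
ft_force: [0.1, 0.3, -2.0]
width: 20.5
grasp_force: 29.6
```

To row units: -10 mm / 800 = -0.0125, -5 mm / 800 = -0.0063.

shift_gripper(deltas=[0,-0.0125,0,0,0,0,0,-0.0125,0,0,0,0,0,-0.0125,0,0,0,0,0,-0.0063,0,0,0,0,0,0,0,0,0,0])

```text
t: 10.52
ee_pos: [399.1, 200.1, 79.0]
orientation: [-2.949, -1.084, 0.001]
ft_force: [-0.1, -0.9, -1.5]
width: 20.6
grasp_force: 29.6
```

shift_gripper(deltas=[0,0,-0.0213,0,0,0,0,0,-0.0213,0,0,0,0,0,-0.0213,0,0,0,0,0,-0.0213,0,0,0,0,0,0,0,0,0])

```text
t: 10.93
ee_pos: [401.8, 200.0, 149.5]
orientation: [-2.949, -1.081, -0.008]
ft_force: [0.7, 0.7, -1.3]
width: 20.9
grasp_force: 29.6
```

shift_gripper(deltas=[0,0,0,0,0,0.05,0,0,0,0,0,0.056,0,0,0,0,0,0.056,0,0,0,0,0,0.056])

```text
t: 11.27
ee_pos: [399.8, 199.0, 146.2]
orientation: [3.115, 0.409, -0.001]
ft_force: [-0.6, 0.1, -1.6]
width: 20.5
grasp_force: 29.6
```

shift_gripper(deltas=[0,0,0,0,0,0.056,0,0,0,0,0,0.056,0,0,0,0,0,0.06,0,0,0,0,0,0])

```text
t: 11.6
ee_pos: [399.7, 199.0, 146.1]
orientation: [3.139, -0.128, -0.001]
ft_force: [0.5, -0.8, -1.4]
width: 20.7
grasp_force: 29.6
```

To row units: 27 mm / 800 = 0.0338, 15 mm / 800 = 0.0188.

shift_gripper(deltas=[0.0188,0.0338,0,0,0,0,0.0188,0.0338,0,0,0,0,0.0188,0.0338,0,0,0,0,0.0188,0.0338,0,0,0,0,0,0,0,0,0,0])

```text
t: 12.02
ee_pos: [453.5, 83.5, 146.6]
orientation: [3.139, -0.12, 0.002]
ft_force: [0.7, 0.9, -0.6]
width: 20.6
grasp_force: 29.6
```

shift_gripper(deltas=[0.0188,0.0338,0,0,0,0,0.0188,0.0338,0,0,0,0,0,0,0,0,0,0,0,0,0,0,0,0])

```text
t: 12.35
ee_pos: [477.4, 29.9, 146.4]
orientation: [-3.139, 0.121, 0.001]
ft_force: [-0.5, 0.6, -1.4]
width: 20.8
grasp_force: 29.6
```

shift_gripper(deltas=[0,0,0.0188,0,0,0,0,0,0.0188,0,0,0,0,0,0.0188,0,0,0,0,0,0.0125,0,0,0,0,0,0,0,0,0])

```text
t: 12.77
ee_pos: [475.3, 31.5, 90.0]
orientation: [3.139, -0.118, -0.007]
ft_force: [-0.6, -0.8, -0.6]
width: 20.8
grasp_force: 29.7
```

shift_gripper(deltas=[0,0,0,0,0,0,0,0,0,0,0,0])

```text
t: 12.93
ee_pos: [477.4, 31.2, 92.3]
orientation: [-3.139, 0.119, -0.001]
ft_force: [0.1, -0.2, -1.0]
width: 21.0
grasp_force: 29.6
```

To row units: 7.3 mm / 800 = 0.0091, 6 mm / 800 = 0.0075, 0.006 rad / 2 = 0.003.

shift_gripper(deltas=[-0.0014,0,0.0075,0,0,0.003,0,0,0.0091,0,0,0,0,0,0,0,0,0,0,0,0,0,0,0])

```text
t: 13.27
ee_pos: [475.8, 30.8, 78.3]
orientation: [3.139, -0.131, -0.001]
ft_force: [0.3, -0.4, -1.5]
width: 20.9
grasp_force: 29.6
```

Run:
```python
from workcell import ctrl
import cv2,numpy as np
L=[]
for n,(y0,x0) in(("scene",(170,300)),("top",(200,325))):
    d=ctrl.get_image(n)["img"][:,:,::-1]; cv2.imwrite(f"pics/{n}3.png",d)
    L.append(cv2.resize(d[y0:y0+80,x0:x0+66],(396,480),interpolation=cv2.INTER_CUBIC))
cv2.imwrite("pics/m3.png",np.hstack(L))
```

```text
(no output)
```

View pics/m3.png

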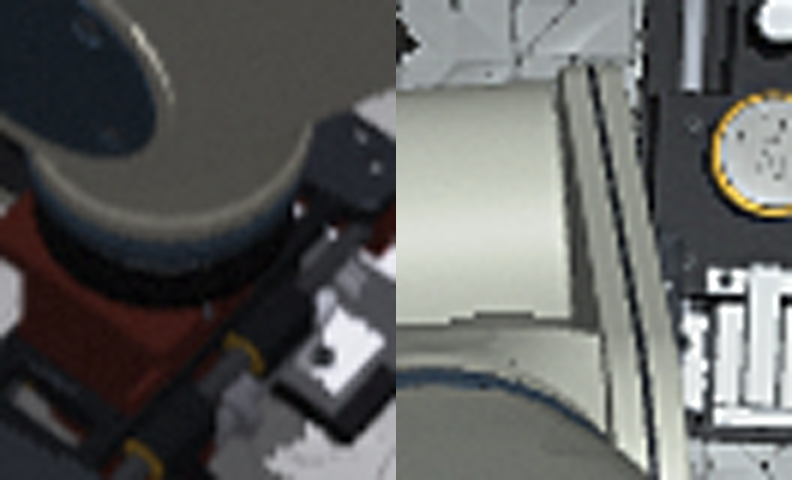

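The arm covers the tip in both views, so I'll insert by feel.

The rows are not in the units I measure in: shifts go in shares of 800 mm and turns go in shares of 2 rad. I convert before sending: 4 mm / 800 = 0.005, 3 mm / 800 = 0.0038.

shift_gripper(deltas=[0,0.005,-0.0006,0,0,0,0,0.005,0,0,0,0,0,0.0038,0,0,0,0,0,0,0,0,0,0])

```text
t: 13.7
ee_pos: [475.2, 19.2, 79.3]
orientation: [3.139, -0.132, 0.0]
ft_force: [-0.1, -1.2, -2.1]
width: 20.7
grasp_force: 29.6
```

shift_gripper(deltas=[0,0.0038,0,0,0,0,0,0.0038,0,0,0,0,0,0,0,0,0,0])

```text
t: 13.95
ee_pos: [474.6, 13.5, 79.1]
orientation: [3.139, -0.131, -0.0]
ft_force: [0.7, 1.0, -1.7]
width: 20.4
grasp_force: 29.6
```

To row units: 3 mm / 800 = 0.0038.

shift_gripper(deltas=[0,0.0038,0,0,0,0,0,0.0038,0,0,0,0,0,0,0,0,0,0])

```text
t: 14.2
ee_pos: [474.1, 7.5, 79.1]
orientation: [3.139, -0.131, -0.0]
ft_force: [-0.2, -1.3, -2.8]
width: 20.9
grasp_force: 29.6
```

shift_gripper(deltas=[0,0.0038,0,0,0,0,0,0.0038,0,0,0,0,0,0,0,0,0,0])

```text
t: 14.45
ee_pos: [473.6, 1.5, 79.1]
orientation: [3.139, -0.131, -0.0]
ft_force: [-0.7, -1.0, -2.5]
width: 20.8
grasp_force: 29.6
```

To row units: 4 mm / 800 = 0.005.

shift_gripper(deltas=[0,0.005,0,0,0,0,0,0.005,0,0,0,0,0,0.005,0,0,0,0,0,0,0,0,0,0])

```text
t: 14.78
ee_pos: [472.6, -10.7, 79.1]
orientation: [3.139, -0.131, -0.0]
ft_force: [-0.4, -1.1, -3.1]
width: 20.7
grasp_force: 29.6
```

shift_gripper(deltas=[0,0.005,0,0,0,0,0,0.005,0,0,0,0,0,0.005,0,0,0,0,0,0,0,0,0,0])

```text
t: 15.12
ee_pos: [471.7, -22.7, 79.1]
orientation: [3.139, -0.131, -0.0]
ft_force: [-0.2, 0.2, -2.0]
width: 20.8
grasp_force: 29.6
```

To row units: 4 mm / 800 = 0.005.

shift_gripper(deltas=[0,0.005,0,0,0,0,0,0.005,0,0,0,0,0,0,0,0,0,0])

```text
t: 15.37
ee_pos: [471.0, -30.6, 79.2]
orientation: [3.139, -0.131, 0.0]
ft_force: [0.2, -0.7, -2.6]
width: 20.3
grasp_force: 29.6
```

shift_gripper(deltas=[0,0.0025,0,0,0,0,0,0.0025,0,0,0,0,0,0,0,0,0,0])

```text
t: 15.62
ee_pos: [470.8, -34.1, 79.2]
orientation: [3.139, -0.131, 0.0]
ft_force: [-0.1, -0.6, -0.9]
width: 20.8
grasp_force: 29.6
```

To row units: 1.5 mm / 800 = 0.0019.

shift_gripper(deltas=[0,0.0019,0,0,0,0,0,0.0019,0,0,0,0,0,0,0,0,0,0])

```text
t: 15.87
ee_pos: [471.1, -34.9, 79.8]
orientation: [-3.136, 0.134, -0.001]
ft_force: [-0.4, 18.0, 6.1]
width: 20.6
grasp_force: 29.8
```

shift_gripper(deltas=[0,0.0019,0,0,0,0,0,0,0,0,0,0])

```text
t: 16.03
ee_pos: [471.1, -35.3, 80.0]
orientation: [-3.134, 0.135, -0.002]
ft_force: [-0.0, 26.1, 9.5]
width: 20.7
grasp_force: 29.8
```

To row units: -1.8 mm / 800 = -0.0023.

shift_gripper(deltas=[0,-0.0023,0,0,0,0,0,0,0,0,0,0])

```text
t: 16.2
ee_pos: [470.9, -34.8, 79.6]
orientation: [-3.137, 0.132, -0.001]
ft_force: [1.0, 14.1, 3.8]
width: 20.6
grasp_force: 29.7
```

shift_gripper(deltas=[0,0,0,0,0,0,0,0,0,0,0,0,0,0,0,0,0,0,0,0,0,0,0,0,0,0,0,0,0,0], jaw=41)

```text
t: 16.62
ee_pos: [470.7, -36.6, 79.3]
orientation: [3.139, -0.13, 0.001]
ft_force: [0.3, -0.7, -0.5]
width: 41.0
grasp_force: 0.0
```

To row units: -2.5 mm / 800 = -0.0031.

shift_gripper(deltas=[0,-0.0031,0,0,0,0,0,0,0,0,0,0,0,0,0,0,0,0])

```text
t: 16.87
ee_pos: [470.7, -34.1, 79.1]
orientation: [3.139, -0.13, -0.0]
ft_force: [-0.3, -0.5, -0.6]
width: 41.2
grasp_force: 0.0
```

shift_gripper(deltas=[0,0,-0.01,0,0,0,0,0,-0.0125,0,0,0,0,0,-0.0125,0,0,0,0,0,-0.025,0,0,0,0,0,-0.0375,0,0,0])

```text
t: 17.28
ee_pos: [469.5, -34.1, 157.4]
orientation: [-3.139, 0.131, 0.005]
ft_force: [-0.5, -0.3, -1.0]
width: 41.0
grasp_force: 0.0
```

shift_gripper(deltas=[-0.0375,0,-0.025,0,0,0,-0.0375,0,-0.025,0,0,0,0,-0.0375,0,0,0,0,0,-0.0375,0,0,0,0,0,0,0,0,0,0])

```text
t: 17.7
ee_pos: [416.5, 33.4, 199.2]
orientation: [-3.138, 0.128, -0.006]
ft_force: [-0.4, 0.5, -0.1]
width: 41.2
grasp_force: 0.0
```

shift_gripper(deltas=[0,-0.0475,0,0,0,0,0,-0.0475,0,0,0,0,0,-0.0475,0,0,0,0,0,-0.0475,0,0,0,0,0,0,0,0,0,0])

```text
t: 18.12
ee_pos: [430.0, 187.1, 198.6]
orientation: [-3.137, 0.124, -0.005]
ft_force: [0.2, -0.2, 0.1]
width: 41.3
grasp_force: 0.0
```

Run:
```python
from workcell import ctrl
import cv2,numpy as np
L=[]
for n,(y0,x0) in(("scene",(160,290)),("top",(195,345))):
    d=ctrl.get_image(n)["img"][:,:,::-1]; cv2.imwrite(f"pics/{n}4.png",d)
    L.append(cv2.resize(d[y0:y0+100,x0:x0+80],(400,500),interpolation=cv2.INTER_CUBIC))
cv2.imwrite("pics/m4.png",np.hstack(L))
```

```text
(no output)
```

View pics/m4.png

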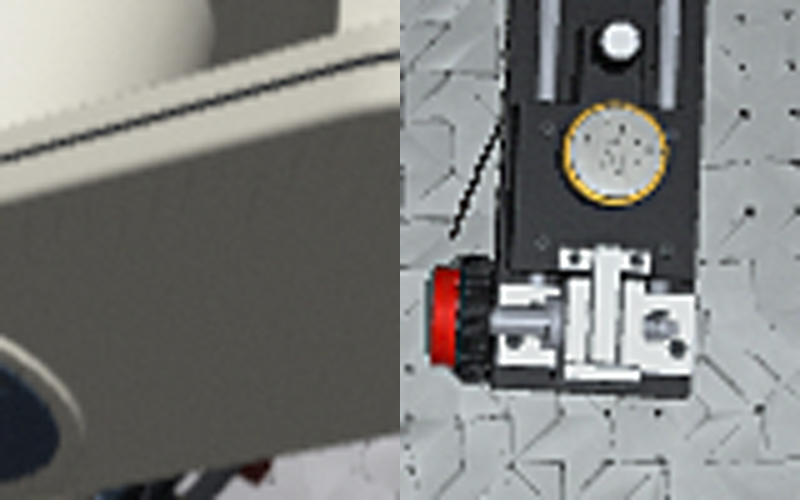

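The top view shows the pin fully through: flange on the left ear at (556,325), tip and lock balls beyond the right ear at (660,325). The red button is out (about 12 mm visible, x 430–460), and the carriage is at its stop. I'll hand it in.

shift_gripper(deltas=[0,0,0,0,0,0,0,0,0,0,0,0,0,0,0,0,0,0], lines="1,2")

```text
t: 18.47
ee_pos: [428.5, 180.8, 197.3]
```

```bash
python3 -c "
from workcell import ctrl
print(ctrl.close_job())"
```

```text
the job is handed in; nothing more can be done
None
```

The job is handed in, with no verdict returned: the carriage is against its stop, and the pin is through bracket and tongue with its shoulder home and button sprung out, judging by the last top view and contact forces; total time was about 18.5 s of the 64 s allowed.

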